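# Bring the mixing pot under the thinner dispenser and pump a dose

## Task

Lift the steel mixing pot by its handle off the raised stand and set it down upright on the dispenser's plate, without dropping it, so that it ends up between the guides, against the back stop, with its mouth under the spout and its handle bar crosswise to the spout. Only when it stands there, let go of it and press the dispenser's plunger head right down to its stop, then let it spring back up. Do not disturb the orange blocks and the tin.

Things in the scene. Friction and masses are not known exactly. Their poses are not given: they have to be found in the camera images.
- pot: Open empty steel mixing pot, 0.3 to 0.55 kg, diameter 100, height 85, wall 3. A fixed hoop handle spans the mouth along the pot's x axis: uprights of 7 diameter at x = +-51.5 (from 66 up) carry a straight black grip bar. Origin: centre of the underside, z up. Starts in the stand's dish. Pushed low on its side it slides with a few N
- grip (a point): Centre of the pot's grip bar, 140 above the pot's underside: 14 diameter, 66 long, along this x axis (either way round), free space of 55 between it and the rim
- stand: Fixed grey pedestal stand with a round dish on top, outer diameter 124, inner 116; the pot stands on the dish's floor 75 above the table, the dish's rim is 81 above it. Origin: centre of its foot on the table, z up
- station: Fixed dispenser station: flat aluminium plate 140 (x) by 360 (y -185 to +175), top 6 above the table. Origin: on the table under the pot's final place. Pot enters from +y: clear plate y +45 to +175, then guides 20 high, 108 apart for y -50 to 0, flaring to about 132 at y +43; back stop face at y -51. White dispenser bottle behind it: axis y -122, diameter 96, black collar to height 194
- seat (a point): Point on the plate's top (6 above the table) where the centre of the pot's underside belongs, 1 short of touching the back stop. Axes as the station's: -y leads to the stop, x is crosswise. A gripper on the handle from above may meet the spout before the pot is home: the pot can be set down at y +110 and pushed home by its side
- spout (a point): Lowest point of the fixed steel spout, 165 above the table, over station y -28. The spout is 10 thick, runs level at height 184 from the collar along +y and turns down here; it clears a seated pot's handle bar by 12 in height and stands 28 from the bar's axis
- plunger_top (a point): Centre of the top face of the black plunger head, a disc of diameter 46 and 14 thick on top of the dispenser, 246 above the table when up; moves down with it. Axes as the station's
- plunger (a joint): Plunger travel in m: 0 up at rest, 0.014 pressed down to its stop. A spring pushes back with about 3.5 N at the top and 8.5 N at the stop
- block_a: Orange plastic block, 70 cube, loose bystander. Origin: centre of its underside
- block_b: Another such orange block, 70 cube, loose bystander. Origin: centre of its underside
- tin: Closed tin, diameter 76, 95 high, loose bystander. Origin: centre of its underside
Things that resemble listed ones, but are neither listed nor needed, are in the scene too. What is shaped like the stand but red is not meant.

How it is judged:
By the outcome, as a careful person would: the job done as asked, in the order asked, and still so for the second after the job is handed in, with the robot touching nothing.
It also fails if it takes over 72 s, if anything falls off the work surface, if the arm or the gripper's body presses on something with over 40 N, if the wrist force passes 120 N, or if a joint passes its speed limit or range.

## Robot

A 6-joint arm with a two-finger parallel gripper is mounted at the origin on the work surface. World frame = base frame: x ahead of the robot, y to its left, z up, the work surface at z = 0. Lengths are in m, angles in degrees, forces in N, time in s.
With the tool pointing down it reaches from about 0.35 to 0.875 m from the base axis. Payload 4.2 kg.
Tool frame: the origin (TCP) lies on the front face of the gripper's body, between the roots of the fingers; the fingertips stand finger_overhang ahead of it and the grasp point (between the pads) lies 51 mm ahead of it (finger_overhang is the distance from the TCP to the fingertips, in m); z points along the fingers, y is the line along which they close (so a half turn about z gives the same grasp; the last joint's range is limited). The gripper opens to 87 mm and grips with 3 to 60 N. Pads are 19 mm wide; open, the fingers measure 117 mm over their backs; the gripper's body (75 mm by 190 mm) begins 51 mm behind the grasp point.
Start: joints at [-62.475, 22.042, 0.453, 0, -68.411, -14.817], TCP at [0.138, -0.61, 0.292] pointing down, gripper open.
Joint ranges: [-179.83, 179.83], [-69.29, 118.12], [-61.27, 80.66], [-181.25, 117.63], [-171.15, -9.14], [-177.46, 177.46]. Speed limits (degrees/s): [159.86, 159.86, 180, 180, 180, 180].

## Interface

Orientations are given as a 3x3 rotation matrix whose columns are the frame's x, y, z axes.
In Python, from station import sense, capture, camera_model, finish_job, finger_overhang gives the robot as it stands. The module is installed in compiled form; this text tells all that it offers.
- The arm moves only by the tool jog_arm, never from a script. Its argument "rows" is a list that holds one entry, the list of rows, each a list of 4 numbers: the shift along the tool's x, y, z in m, then the turn about the tool's z in rad. A call has 1 to 20 rows; each row shifts and turns the commanded pose from where the row before left it, along the tool's axes as they then stand; what a row does not reach is not made up. A row lasts 1/8 s, in which the tool goes at most 62.5 mm and 10.7 degrees, less where a joint would pass 70% of its speed; a pose out of reach is approached as far as the arm can. A call is refused whole if a number of a shift passes 0.0625 or a number of a turn 0.188, either way. A call with a gripper value outside its range is refused whole. "claw" is the opening, from 0 (shut) to 1 (fully open), set as the call begins (left out, the last holds). The fingers move at their own pace and stop on an object; the grip force is fixed at half the most. Time passes only in rows, so rows that do not move let the fingers close. It gives the time, the measured TCP pose, the force, the opening and the grip force at its end, in the units of the state.
- sense(): the state, without advancing time (a new reading comes with each control period).
- capture(name): name is "side" or "top"; returns the picture (400x640x3 uint8, red, green, blue); there is no depth.
- camera_model(name): a dict with "fovy" (degrees; the focal length in pixels is half the picture's height over the tangent of half this angle, whatever the lens; pixels are square), "cx", "cy" (the principal point, pixels), "eye" and "rotation" of the camera in the world. Camera axes: x right, y down, z forward; pixel columns grow to the right and rows downward; lengths in m; the calibration is good to about 2 mm. A picture is of the moment at which its call begins. camera_model takes no time and is no camera call.
- finish_job(): hands the job in; it is judged then, once.
The state is a dict: "time_s": time; "joints": joint angles; "joint_velocities": joint speeds; "effort": joint torques, N m; "tcp_pos": TCP position; "ee_rot": TCP orientation; "wrist_force": force on the tool from outside, world axes, zero at the start; "moment": the same for the moment, N m; "gripper_width": opening from 0.0 (shut) to 1.0 (fully open); "gripper_force": force on a finger pad.
Only numpy, scipy, OpenCV 4.12 (cv2) and the standard library are available. Lean on these libraries where they do the work, as an engineer would, in place of code of your own. Each camera call takes 0.05 s, during which the arm holds its last target. There are 200 camera calls.

## Working session

There is one attempt and no reset: what is moved stays moved. The work goes in short steps, Python scripts to look and compute and a tool call to move; the robot and the scene stay as the last step left them, time stands still between calls to the robot, and variables do not carry over. Pictures are saved under pics/ and viewed, at most 10 in all, crops included, and the job is handed in when it is done.

Besides the shell and the picture viewer there is one more tool, called after "Emit:" as name(argument=value, ...) on one line, values as JSON. jog_arm: Moves the arm, as the interface text tells. Its arguments: {"type":"object","properties":{"rows":{"type":"array"},"claw":{"type":"number"}},"required":["rows"]}

```bash
mkdir -p pics; python3 - <<'E'
from station import *
import cv2,numpy as np
for n in("side","top"):
    im=capture(n); cv2.imwrite(f"pics/{n}0.png",im[:,:,::-1]); m=camera_model(n); print(n,m)
s=sense();print(finger_overhang,s)
E
```

```text
side {'fovy': 45.50651133631719, 'cx': 322.9805984442034, 'cy': 197.25742658219727, 'eye': array([-0.03595471,  0.79606114,  0.7097782 ]), 'rotation': array([[-0.7207871 , -0.33712118,  0.60565276],
       [-0.69302968,  0.36720967, -0.62037643],
       [-0.01325952, -0.86689467, -0.49831498]])}
top {'fovy': 52.51633166969544, 'cx': 316.7675075008747, 'cy': 189.71225037793855, 'eye': array([0.53017845, 0.14427216, 1.10061482]), 'rotation': array([[ 0.01108381, -0.99262955,  0.12068025],
       [-0.99988776, -0.01221892, -0.00866998],
       [ 0.01008066, -0.1205706 , -0.99265357]])}
0.0697 {'time_s': 0.1, 'joints': array([-6.24750597e+01,  2.20872133e+01,  3.83738236e-01, -2.60574535e-02,
       -6.84125809e+01, -1.48180747e+01]), 'joint_velocities': array([ 0.01763176, -0.06183029,  0.2670175 ,  0.01936808,  0.09494981,
       -0.04172826]), 'effort': array([-2.72134162e-05, -3.91690600e+01,  1.87933767e+01,  4.23192680e+00,
        1.34221319e-02, -7.83059659e-05]), 'tcp_pos': array([ 0.1374156 , -0.60926256,  0.29123147]), 'ee_rot': array([[-9.75545049e-01, -2.19798870e-01, -5.61041941e-04],
       [-2.19799559e-01,  9.75543022e-01,  1.99168288e-03],
       [ 1.09550903e-04,  2.06629314e-03, -9.99997859e-01]]), 'wrist_force': array([-0.77978829, -0.39772695, -0.30161256]), 'moment': array([ 0.02051436,  0.0147979 , -0.01389897]), 'gripper_force': 0.0, 'gripper_width': 0.9992398447963382}
```

View pics/top0.png

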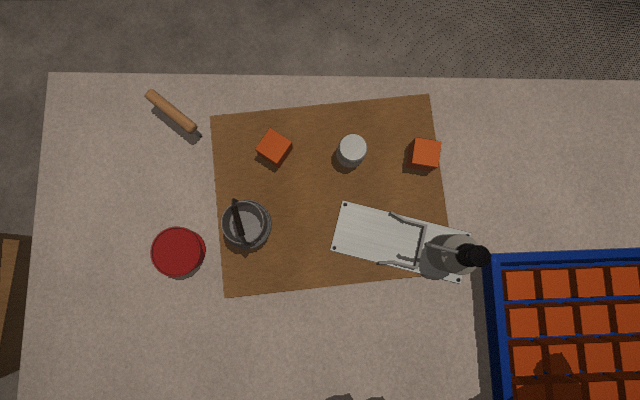

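View pics/side0.png

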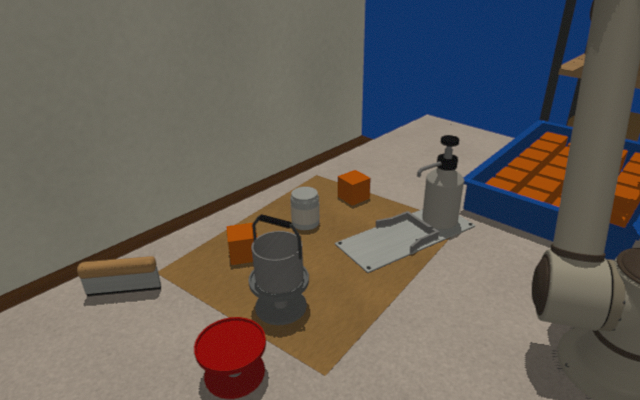

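The top view shows the pot with its bar at about (240,222), the plate from (340,225) to (465,258), the plunger at about (480,256), blocks at (274,147) and (426,154), and the tin at (352,150). The side view shows the bar at about (277,221) and the plunger head at (450,140).

```bash
cat > h.py <<'E'
from station import *
import cv2,numpy as np
def ray(n,u,v):
    m=camera_model(n);f=200/np.tan(np.radians(m['fovy']/2))
    return m['eye'],m['rotation']@np.array([(u-m['cx'])/f,(v-m['cy'])/f,1])
def onz(n,u,v,z):
    e,d=ray(n,u,v);return e+d*(z-e[2])/d[2]
def tri(a,b):
    e1,d1=ray('top',*a);e2,d2=ray('side',*b)
    t=np.linalg.lstsq(np.c_[d1,-d2],e2-e1,rcond=None)[0]
    p,q=e1+d1*t[0],e2+d2*t[1];return (p+q)/2,np.linalg.norm(p-q)
def px(n,p):
    m=camera_model(n);f=200/np.tan(np.radians(m['fovy']/2))
    c=m['rotation'].T@(np.array(p)-m['eye']);return m['cx']+f*c[0]/c[2],m['cy']+f*c[1]/c[2]
E
python3 - <<'E'
import cv2,numpy as np
t=cv2.imread('pics/top0.png')[185:295,205:500];s=cv2.imread('pics/side0.png')[130:300,230:490]
t=cv2.convertScaleAbs(t,alpha=1.3,beta=10);s=cv2.convertScaleAbs(s,alpha=1.3,beta=10)
def grid(im,k,x0,y0):
    o=cv2.resize(im,None,fx=k,fy=k,interpolation=cv2.INTER_CUBIC)
    for x in range(x0-x0%20+20,x0+im.shape[1],20):
        cv2.line(o,(int((x-x0+.5)*k),0),(int((x-x0+.5)*k),6),(0,255,255),1);cv2.putText(o,str(x),(int((x-x0+.5)*k)-10,16),0,.35,(0,255,255),1)
    for y in range(y0-y0%20+20,y0+im.shape[0],20):
        cv2.line(o,(0,int((y-y0+.5)*k)),(6,int((y-y0+.5)*k)),(0,255,255),1);cv2.putText(o,str(y),(8,int((y-y0+.5)*k)+4),0,.35,(0,255,255),1)
    return o
cv2.imwrite('pics/t1.png',grid(t,2.7,205,185));cv2.imwrite('pics/s1.png',grid(s,3,230,130))
E
```

```text
(no output)
```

View pics/t1.png

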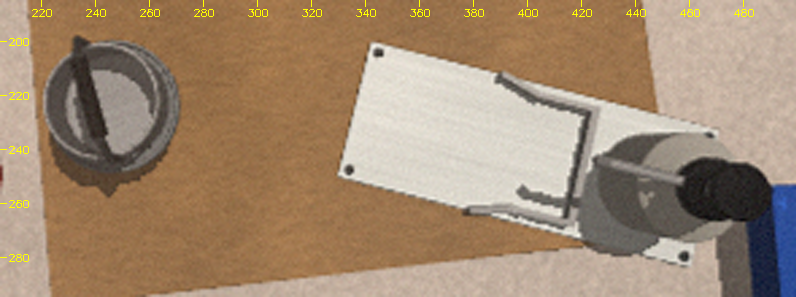

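View pics/s1.png

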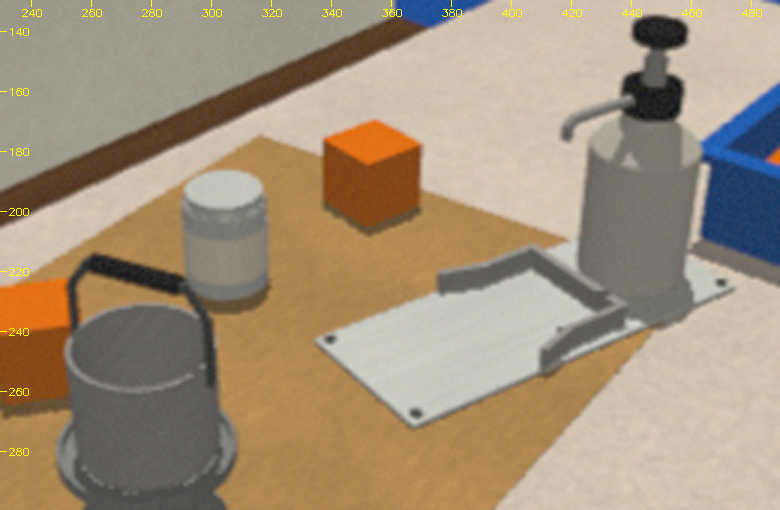

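In the crops, the plate corners are at top (342.3,200.1), (329.7,249.7), (470.4,233.4) and (460,283). The bar runs from top (233.5,202) to (243,235), and in the side view from (259.5,217) to (291,225). The plunger is at top (479,255) and side (449.5,139.5).

```bash
python3 - <<'E'
from h import *
np.set_printoptions(precision=4,suppress=True)
C=[onz('top',u,v,.006)[:2] for u,v in[(342.3,200.1),(329.7,249.7),(470.4,233.4),(460,283)]]
print(C)
yax=(C[0]+C[1]-C[2]-C[3]);L=np.linalg.norm(yax)/2;yax/=np.linalg.norm(yax)
xax=np.array([yax[1],-yax[0]]);cen=sum(C)/4
print('len',L,'w',[np.dot(C[0]-C[1],xax),np.dot(C[2]-C[3],xax)],'yax',yax,np.degrees(np.arctan2(xax[1],xax[0])))
org=cen+yax*.005;print('org',org)
# side corners too
S=[onz('side',u,v,.006)[:2] for u,v in[(334.5,243),(367.5,271.5)]];print('side y+ corners',S)
pl=org-yax*.122
print('plunger pred',pl,'top',onz('top',479.3,254.9,.246),'side',onz('side',449.5,139.5,.246),tri((479.3,254.9),(449.5,139.5)))
for a,b in[((233.5,202),(259.5,216.5)),((243.3,235),(291.2,225.2))]:
  print('bar',onz('top',*a,.215),onz('side',*b,.215),tri(a,b))
print('spout tip side',onz('side',418.5,175,.165),'pred',org-.028*yax)
im=capture('top');hsv=cv2.cvtColor(im,cv2.COLOR_RGB2HSV)
print('block tops',onz('top',274,144,.07),onz('top',427,151,.07),'tin',onz('top',352,147,.095))
E
```

```text
[array([0.6357, 0.0651]), array([0.5022, 0.0984]), array([ 0.5498, -0.2806]), array([ 0.4184, -0.2484])]
len 0.3564919827524583 w [np.float64(0.13761345706925474), np.float64(0.13523430584536034)] yax [0.238  0.9713] -13.770710462744853
org [ 0.5277 -0.0865]
side y+ corners [array([0.6365, 0.068 ]), array([0.503 , 0.0996])]
plunger pred [ 0.4987 -0.205 ] top [ 0.5009 -0.2046  0.246 ] side [ 0.4961 -0.1958  0.246 ] (array([ 0.5012, -0.2062,  0.2414]), np.float64(0.0009127701459464909))
bar [0.6085 0.3184 0.215 ] [0.6045 0.3183 0.215 ] (array([0.6076, 0.3176, 0.2136]), np.float64(0.002874872025632516))
bar [0.537  0.2947 0.215 ] [0.5362 0.2973 0.215 ] (array([0.5375, 0.2954, 0.2134]), np.float64(0.0012083997750248006))
spout tip side [ 0.5283 -0.1223  0.165 ] pred [ 0.521  -0.1137]
block tops [0.7735 0.2475 0.07  ] [ 0.7603 -0.15    0.07  ] tin [0.7625 0.0474 0.095 ]
```

```bash
cat >> h.py <<'E'
O=np.array([.5277,-.0865]);Y=np.array([.238,.9713]);X=np.array([Y[1],-Y[0]])
def st(x,y): return O+x*X+y*Y
def plan(*T,ang=None,step=.05):
    "tool-axis shifts to successive world points; ang = wanted world heading of tool x (mod 180)"
    s=sense();R=s['ee_rot'].copy();p=s['tcp_pos'].copy()
    if ang is not None:
        a=np.degrees(np.arctan2(R[1,0],R[0,0]));d=(ang-a+90)%180-90
        print('turn rad',round(-np.radians(d),3))
        c,q=np.cos(np.radians(d)),np.sin(np.radians(d));R=np.array([[c,-q,0],[q,c,0],[0,0,1]])@R
    for t in T:
        d=R.T@(np.array(t)-p);n=int(np.ceil(np.linalg.norm(d)/step));print(n,'rows of',np.round(d/max(n,1),4));p=np.array(t)
    print('t',s['time_s'],'tcp',s['tcp_pos'].round(4),'F',s['wrist_force'].round(1),'w',s['gripper_width'],s['gripper_force'])
E
python3 -c "
from h import *
plan([.5,-.25,.37],[.572,.307,.37],[.572,.307,.34],ang=18.2)"
```

```text
turn rad -0.096
11 rows of [-0.0415  0.0208 -0.0071]
12 rows of [-0.0202  0.0422  0.0001]
1 rows of [-0.   -0.    0.03]
t 0.15 tcp [ 0.1374 -0.6094  0.2914] F [-1.1  0.1  0.9] w 1.0010473958110462 0.0
```

Emit:
jog_arm(rows=[[[0,0,-0.03,-0.096],[-0.0415,0.0208,-0.0047,0],[-0.0415,0.0208,-0.0047,0],[-0.0415,0.0208,-0.0047,0],[-0.0415,0.0208,-0.0047,0],[-0.0415,0.0208,-0.0047,0],[-0.0415,0.0208,-0.0047,0],[-0.0415,0.0208,-0.0047,0],[-0.0415,0.0208,-0.0047,0],[-0.0415,0.0208,-0.0047,0],[-0.0415,0.0208,-0.0047,0],[-0.0415,0.0208,0,0]]], claw=1)

```text
time_s: 1.65
tcp_pos: [0.5006, -0.2484, 0.3695]
ee_rot: [[-0.95, -0.313, 0.001], [-0.313, 0.95, -0.0], [-0.001, -0.0, -1.0]]
wrist_force: [0.8, -1.2, 0.2]
gripper_width: 0.998
gripper_force: 0.0
```

Emit:
jog_arm(rows=[[[-0.0202,0.0422,0,0],[-0.0202,0.0422,0,0],[-0.0202,0.0422,0,0],[-0.0202,0.0422,0,0],[-0.0202,0.0422,0,0],[-0.0202,0.0422,0,0],[-0.0202,0.0422,0,0],[-0.0202,0.0422,0,0],[-0.0202,0.0422,0,0],[-0.0202,0.0422,0,0],[-0.0202,0.0422,0,0],[-0.0202,0.0422,0,0],[0,0,0,0],[0,0,0,0]]])

```text
time_s: 3.4
tcp_pos: [0.5715, 0.3069, 0.3687]
ee_rot: [[-0.95, -0.313, -0.001], [-0.313, 0.95, -0.001], [0.001, -0.001, -1.0]]
wrist_force: [0.9, -0.4, -0.4]
gripper_width: 0.997
gripper_force: 0.0
```

```bash
python3 -c "
from h import *
plan([.572,.307,.267],ang=18.2,step=.025)"
```

```text
turn rad 0.0
5 rows of [-0.0001 -0.      0.0203]
t 3.4 tcp [0.5715 0.3069 0.3687] F [ 0.9 -0.4 -0.4] w 0.997402428592897 0.0
```

Emit:
jog_arm(rows=[[[0,0,0.0203,0],[0,0,0.0203,0],[0,0,0.0203,0],[0,0,0.0203,0],[0,0,0.0203,0],[0,0,0,0],[0,0,0,0]]])

```text
time_s: 4.28
tcp_pos: [0.5722, 0.3066, 0.2691]
ee_rot: [[-0.95, -0.312, 0.002], [-0.312, 0.95, 0.001], [-0.002, 0.0, -1.0]]
wrist_force: [-0.2, 0.3, 0.6]
gripper_width: 0.996
gripper_force: 0.0
```

Emit:
jog_arm(rows=[[[0,0,0,0],[0,0,0,0],[0,0,0,0],[0,0,0,0],[0,0,0,0],[0,0,0,0],[0,0,0,0],[0,0,0,0],[0,0,0,0],[0,0,0,0]]], claw=0)

```text
time_s: 5.52
tcp_pos: [0.5716, 0.3074, 0.2679]
ee_rot: [[-0.95, -0.313, 0.0], [-0.313, 0.95, 0.001], [-0.0, 0.001, -1.0]]
wrist_force: [-0.5, 1.7, 0.3]
gripper_width: 0.153
gripper_force: 30.0
```

```bash
python3 - <<'E'
from h import *
print(sense()['moment'])
a=capture('side')[150:320,200:400];b=capture('top')[150:320,150:350]
cv2.imwrite('pics/g1.png',cv2.resize(np.hstack([a,b]),None,fx=2,fy=2)[:,:,::-1])
plan([.572,.307,.267])
E
```

```text
[ 0.45309728  0.20597176 -0.03543508]
1 rows of [-0.0002 -0.0004  0.0009]
t 5.625 tcp [0.5717 0.3074 0.2679] F [-0.4  1.5  0.5] w 0.15183559002017016 29.996967315673828
```

View pics/g1.png

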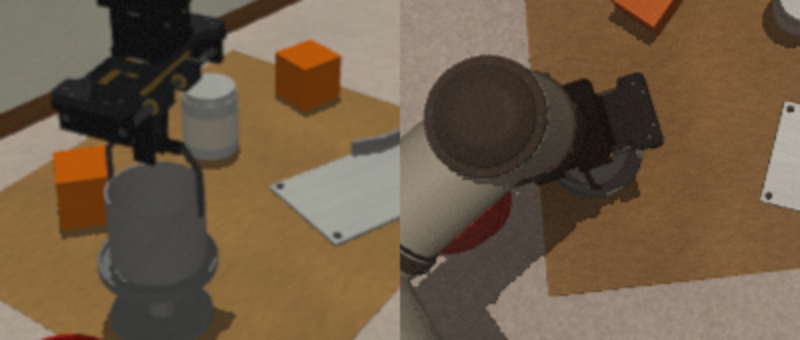

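The gripper is closed on the bar at the handle's middle (opening 13 mm, 30 N), with the pot still in the dish. Next I lift it.

Emit:
jog_arm(rows=[[[0,0,-0.005,0],[0,0,-0.01,0],[0,0,-0.015,0],[0,0,-0.015,0],[0,0,-0.01,0],[0,0,-0.005,0],[0,0,0,0]]])

```text
time_s: 6.5
tcp_pos: [0.5716, 0.3071, 0.328]
ee_rot: [[-0.95, -0.312, 0.0], [-0.312, 0.95, 0.0], [-0.0, 0.0, -1.0]]
wrist_force: [-0.1, -0.4, -3.5]
gripper_width: 0.149
gripper_force: 30.0
```

```bash
python3 -c "
from h import *
a,b=st(0,.112)
plan([a,b,.328],[a,b,.201],ang=-13.77,step=.025)"
```

```text
turn rad 0.558
12 rows of [-0.0043 -0.0234 -0.    ]
6 rows of [ 0.     -0.      0.0212]
t 6.5 tcp [0.5716 0.3071 0.328 ] F [-0.1 -0.4 -3.5] w 0.14931854542197057 29.99589890241623
```

Emit:
jog_arm(rows=[[[0,0,0,0.05],[0,0,0,0.1],[0,0,0,0.13],[0,0,0,0.13],[0,0,0,0.1],[0,0,0,0.048],[-0.0022,-0.0117,0,0],[-0.0043,-0.0234,0,0],[-0.0043,-0.0234,0,0],[-0.0043,-0.0234,0,0],[-0.0043,-0.0234,0,0],[-0.0043,-0.0234,0,0],[-0.0043,-0.0234,0,0],[-0.0043,-0.0234,0,0],[-0.0043,-0.0234,0,0],[-0.0043,-0.0234,0,0],[-0.0043,-0.0234,0,0],[-0.0043,-0.0234,0,0],[-0.0022,-0.0117,0,0],[0,0,0,0]]])

```text
time_s: 9.0
tcp_pos: [0.5551, 0.0213, 0.3278]
ee_rot: [[-0.971, 0.239, 0.0], [0.239, 0.971, 0.0], [-0.0, 0.0, -1.0]]
wrist_force: [-0.3, 0.4, -3.8]
gripper_width: 0.149
gripper_force: 30.0
```

```bash
python3 -c "
from h import *
a,b=st(0,.112)
plan([a,b,.205],ang=-13.77,step=.025)"
```

```text
turn rad -0.001
5 rows of [0.0002 0.0002 0.0246]
t 9.0 tcp [0.5551 0.0213 0.3278] F [-0.3  0.4 -3.8] w 0.14922672889245805 29.99592751264572
```

Emit:
jog_arm(rows=[[[0,0,0.01,0],[0,0,0.02,0],[0,0,0.025,0],[0,0,0.025,0],[0,0,0.02,0],[0,0,0.012,0],[0,0,0.007,0],[0,0,0.004,0],[0,0,0.002,0],[0,0,0,0],[0,0,0,0]]])

```text
time_s: 10.38
tcp_pos: [0.5553, 0.0221, 0.2032]
ee_rot: [[-0.971, 0.238, 0.001], [0.238, 0.971, 0.0], [-0.001, 0.0, -1.0]]
wrist_force: [0.4, -0.2, -3.7]
gripper_width: 0.149
gripper_force: 30.0
```

Emit:
jog_arm(rows=[[[0,0,0.001,0],[0,0,0.001,0],[0,0,0.0005,0],[0,0,0,0],[0,0,0,0]]])

```text
time_s: 11.0
tcp_pos: [0.5551, 0.0221, 0.2003]
ee_rot: [[-0.971, 0.238, 0.0], [0.238, 0.971, 0.0], [-0.0, 0.0, -1.0]]
wrist_force: [-1.0, 0.2, -3.7]
gripper_width: 0.149
gripper_force: 30.0
```

Emit:
jog_arm(rows=[[[0,0,0.0005,0],[0,0,0.0005,0],[0,0,0.0005,0],[0,0,0,0]]])

```text
time_s: 11.5
tcp_pos: [0.5552, 0.0221, 0.1988]
ee_rot: [[-0.971, 0.238, 0.0], [0.238, 0.971, 0.0], [-0.0, 0.0, -1.0]]
wrist_force: [0.2, 0.6, -3.4]
gripper_width: 0.155
gripper_force: 30.0
```

Emit:
jog_arm(rows=[[[0,0,0.0005,0],[0,0,0.0005,0],[0,0,0.0005,0],[0,0,0,0]]])

```text
time_s: 12.0
tcp_pos: [0.5559, 0.0225, 0.1986]
ee_rot: [[-0.971, 0.237, 0.003], [0.237, 0.971, 0.001], [-0.002, 0.001, -1.0]]
wrist_force: [-0.0, 2.8, 5.2]
gripper_width: 0.147
gripper_force: 30.0
```

Emit:
jog_arm(rows=[[[0,0,-0.0005,0],[0,0,0,0],[0,0,0,0],[0,0,0,0],[0,0,0,0],[0,0,-0.01,0],[0,0,-0.02,0],[0,0,-0.03,0],[0,0,-0.03,0],[0,0,-0.02,0],[0,0,0,0]]], claw=0.5)

```text
time_s: 13.38
tcp_pos: [0.5558, 0.0222, 0.3102]
ee_rot: [[-0.971, 0.238, 0.005], [0.238, 0.971, 0.001], [-0.004, 0.002, -1.0]]
wrist_force: [-0.7, 0.5, 0.1]
gripper_width: 0.505
gripper_force: 0.0
```

```bash
python3 -c "
from h import *
print(sense()['joints'].round(1))
a,b=st(0,.2)
plan([a,b,.308],[a,b,.105],ang=76.2,step=.04)"
```

```text
[  19.    14.5   -7.9    0.   -67.3 -122.8]
turn rad -1.57
3 rows of [-0.0292  0.0005  0.0008]
6 rows of [ 0.0002 -0.0001  0.0338]
t 13.375 tcp [0.5558 0.0222 0.3102] F [-0.7  0.5  0.1] w 0.5048806377477052 0.0
```

Emit:
jog_arm(rows=[[[0,0,0,-0.157],[0,0,0,-0.157],[0,0,0,-0.157],[0,0,0,-0.157],[0,0,0,-0.157],[0,0,0,-0.157],[0,0,0,-0.157],[0,0,0,-0.157],[0,0,0,-0.157],[0,0,0,-0.157],[-0.03,0,0,0],[-0.03,0,0,0],[-0.027,0,0,0],[0,0,0,0]]])

```text
time_s: 15.12
tcp_pos: [0.5757, 0.1079, 0.3062]
ee_rot: [[-0.237, -0.972, -0.002], [-0.972, 0.237, -0.001], [0.001, 0.002, -1.0]]
wrist_force: [-0.5, 0.4, -1.4]
gripper_width: 0.499
gripper_force: 0.0
```

```bash
python3 - <<'E'
from h import *
a,b=st(0,.2)
plan([a,b,.105],ang=76.2,step=.03)
a=capture('side')[110:310,280:480];b=capture('top')[160:360,300:500]
cv2.imwrite('pics/p1.png',cv2.resize(np.hstack([a,b]),None,fx=2,fy=2)[:,:,::-1])
E
```

```text
turn rad 0.002
7 rows of [-0.     -0.      0.0287]
t 15.125 tcp [0.5757 0.1079 0.3062] F [-0.5  0.4 -1.4] w 0.4986028061337037 0.0
```

View pics/p1.png

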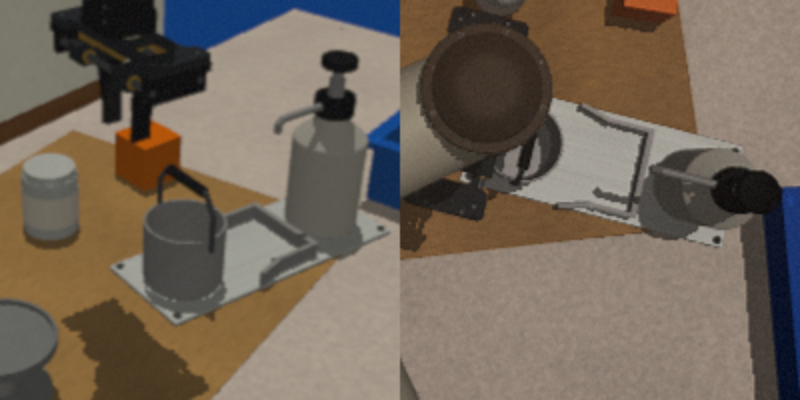

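The pot stands upright on the clear plate with its bar crosswise, and the guides ahead are free. Next I lower behind it and push.

Emit:
jog_arm(rows=[[[0,0,0.02,0],[0,0,0.03,0],[0,0,0.035,0],[0,0,0.035,0],[0,0,0.035,0],[0,0,0.025,0],[0,0,0.015,0],[0,0,0.006,0],[0,0,0,0]]])

```text
time_s: 16.35
tcp_pos: [0.5761, 0.1064, 0.1071]
ee_rot: [[-0.239, -0.971, 0.001], [-0.971, 0.239, 0.0], [-0.0, -0.001, -1.0]]
wrist_force: [0.2, 0.5, -0.0]
gripper_width: 0.498
gripper_force: 0.0
```

Emit:
jog_arm(rows=[[[0.01,0,0,0],[0.01,0,0,0],[0.005,0,0,0],[0.005,0,0,0],[0.005,0,0,0],[0.005,0,0,0],[0.005,0,0,0],[0,0,0,0]]])

```text
time_s: 17.35
tcp_pos: [0.5653, 0.0625, 0.1069]
ee_rot: [[-0.239, -0.971, 0.0], [-0.971, 0.239, -0.0], [0.0, -0.0, -1.0]]
wrist_force: [0.5, -0.1, 0.7]
gripper_width: 0.5
gripper_force: 0.5
```

```bash
python3 - <<'E'
from h import *
a,b=st(0,.0545)
plan([a,b,.105],ang=76.2,step=.01)
E
```

```text
turn rad -0.0
10 rows of [0.0099 0.0001 0.0002]
t 17.35 tcp [0.5653 0.0625 0.1069] F [ 0.5 -0.1  0.7] w 0.5004441915011042 0.5029420958362607
```

Emit:
jog_arm(rows=[[[0.004,0,0,0],[0.006,0,0,0],[0.006,0,0,0],[0.006,0,0,0],[0.006,0,0,0],[0.006,0,0,0],[0.006,0,0,0],[0.006,0,0,0],[0.006,0,0,0],[0.006,0,0,0],[0.006,0,0,0],[0.006,0,0,0],[0.004,0,0,0],[0,0,0,0]]])

```text
time_s: 19.1
tcp_pos: [0.5472, -0.0096, 0.1066]
ee_rot: [[-0.239, -0.971, -0.001], [-0.971, 0.239, -0.001], [0.001, 0.001, -1.0]]
wrist_force: [1.1, 1.6, 1.6]
gripper_width: 0.497
gripper_force: 0.7
```

Emit:
jog_arm(rows=[[[0.004,0,0,0],[0.004,0,0,0],[0.003,0,0,0],[0.002,0,0,0],[0,0,0,0]]])

```text
time_s: 19.73
tcp_pos: [0.544, -0.022, 0.1066]
ee_rot: [[-0.239, -0.971, -0.001], [-0.971, 0.239, -0.0], [0.001, 0.001, -1.0]]
wrist_force: [0.4, 1.2, 0.5]
gripper_width: 0.496
gripper_force: 0.7
```

```bash
python3 - <<'E'
from h import *
a,b=st(0,.0545)
plan([a,b,.105],ang=76.2,step=.01)
a=capture('side')[110:310,300:500];b=capture('top')[160:360,300:500]
cv2.imwrite('pics/p2.png',cv2.resize(np.hstack([a,b]),None,fx=2,fy=2)[:,:,::-1])
E
```

```text
turn rad -0.0
2 rows of [0.006  0.0002 0.0008]
t 19.725 tcp [ 0.544  -0.022   0.1066] F [0.4 1.2 0.5] w 0.496197884879489 0.7224878992792583
```

View pics/p2.png

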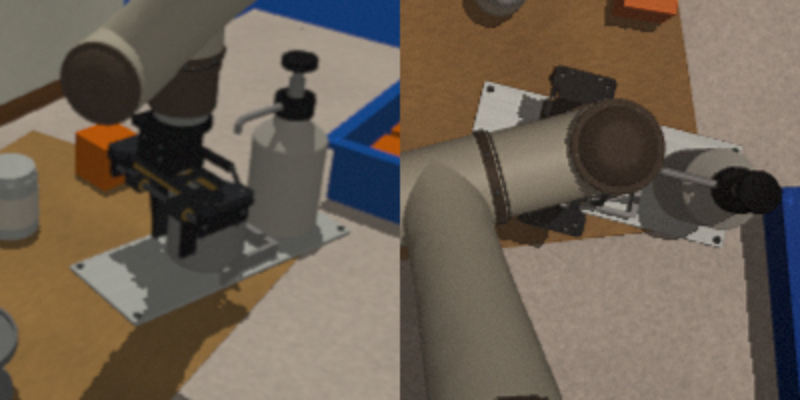

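The pot is upright between the guides, with the fingers on its back side, about 12 mm short of home.

Emit:
jog_arm(rows=[[[0.003,0,0,0],[0.003,0,0,0],[0.002,0,0,0],[0.001,0,0,0],[0,0,0,0]]])

```text
time_s: 20.45
tcp_pos: [0.5421, -0.0306, 0.1066]
ee_rot: [[-0.239, -0.971, -0.0], [-0.971, 0.239, -0.0], [0.0, 0.0, -1.0]]
wrist_force: [1.3, 1.7, -0.0]
gripper_width: 0.498
gripper_force: 0.8
```

Emit:
jog_arm(rows=[[[0.001,0,0,0],[0.001,0,0,0],[0,0,0,0]]])

```text
time_s: 20.82
tcp_pos: [0.5417, -0.0324, 0.1067]
ee_rot: [[-0.239, -0.971, -0.0], [-0.971, 0.239, -0.0], [0.0, 0.0, -1.0]]
wrist_force: [1.5, 1.5, -0.7]
gripper_width: 0.5
gripper_force: 0.9
```

Emit:
jog_arm(rows=[[[0.001,0,0,0],[0.001,0,0,0],[0,0,0,0]]])

```text
time_s: 21.2
tcp_pos: [0.5412, -0.0344, 0.1067]
ee_rot: [[-0.239, -0.971, -0.0], [-0.971, 0.239, -0.0], [0.0, 0.0, -1.0]]
wrist_force: [0.2, 2.1, 0.0]
gripper_width: 0.498
gripper_force: 0.9
```

Emit:
jog_arm(rows=[[[0.001,0,0,0],[0,0,0,0]]])

```text
time_s: 21.45
tcp_pos: [0.541, -0.0353, 0.1067]
ee_rot: [[-0.239, -0.971, -0.0], [-0.971, 0.239, -0.0], [0.0, 0.0, -1.0]]
wrist_force: [1.4, 1.6, 0.2]
gripper_width: 0.495
gripper_force: 0.9
```

Emit:
jog_arm(rows=[[[0.001,0,0,0],[0,0,0,0]]])

```text
time_s: 21.7
tcp_pos: [0.5407, -0.0363, 0.1067]
ee_rot: [[-0.239, -0.971, -0.0], [-0.971, 0.239, -0.0], [0.0, 0.0, -1.0]]
wrist_force: [0.9, 2.1, -0.8]
gripper_width: 0.504
gripper_force: 0.9
```

Emit:
jog_arm(rows=[[[0.001,0,0,0],[0,0,0,0]]])

```text
time_s: 21.95
tcp_pos: [0.5408, -0.0369, 0.1069]
ee_rot: [[-0.239, -0.971, 0.001], [-0.971, 0.239, 0.0], [-0.001, -0.001, -1.0]]
wrist_force: [0.2, 3.7, 0.8]
gripper_width: 0.499
gripper_force: 1.8
```

Emit:
jog_arm(rows=[[[0.001,0,0,0],[0,0,0,0]]])

```text
time_s: 22.2
tcp_pos: [0.5411, -0.0373, 0.1072]
ee_rot: [[-0.239, -0.971, 0.002], [-0.971, 0.239, 0.001], [-0.002, -0.002, -1.0]]
wrist_force: [0.1, 7.4, 1.0]
gripper_width: 0.496
gripper_force: 3.1
```

Force rises, so the pot is at the stop. I back off and look.

Emit:
jog_arm(rows=[[[-0.002,0,0,0],[-0.005,0,0,0],[-0.015,0,0,0],[-0.025,0,0,0],[-0.03,0,0,0],[-0.02,0,-0.02,0],[0,0,-0.05,0],[0,0,-0.05,0],[0,0,-0.05,0],[0,0,-0.05,0],[-0.05,0,-0.03,0],[-0.05,0,0,0],[0,0,0,0]]], claw=0)

```text
time_s: 23.82
tcp_pos: [0.5873, 0.1562, 0.3558]
ee_rot: [[-0.235, -0.972, -0.001], [-0.972, 0.235, -0.0], [0.001, 0.001, -1.0]]
wrist_force: [0.3, 0.2, -0.0]
gripper_width: 0.003
gripper_force: 0.0
```

```bash
python3 - <<'E'
from h import *
a,b=st(0,-.122)
plan([.57,.1,.37],[a,b,.37],[a,b,.325],step=.04)
S=capture('side');T=capture('top')
cv2.imwrite('pics/S2.png',S[:,:,::-1]);cv2.imwrite('pics/T2.png',T[:,:,::-1])
a=cv2.resize(S[120:260,360:490],None,fx=3,fy=4/4*3);b=cv2.resize(T[190:330,370:500],None,fx=3,fy=3)
cv2.imwrite('pics/p3.png',cv2.convertScaleAbs(np.hstack([a,b])[:,:,::-1],alpha=1.3))
for z,x,y,n in[(.146,-.033,0,'bar-'),(.146,.033,0,'bar+'),(.091,0,.05,'rim+y'),(.165,0,-.028,'spout'),(.246,0,-.122,'plunger')]:
    p=[*st(x,y),z];u,v=px('side',p);w,q=px('top',p);print(n,'crop side',round((u-360+.5)*3),round((v-120+.5)*3),'top',round((w-370+.5)*3+390),round((q-190+.5)*3))
E
```

```text
2 rows of [ 0.0294  0.0018 -0.0071]
8 rows of [ 0.0392 -0.0003  0.    ]
2 rows of [-0.     -0.      0.0225]
t 23.825 tcp [0.5873 0.1562 0.3558] F [ 0.3  0.2 -0. ] w 0.0032615418367065246 0.0
bar- crop side 178 219 top 506 196
bar+ crop side 124 186 top 524 114
rim+y crop side 99 277 top 440 139
spout crop side 179 173 top 557 164
plunger crop side 273 56 top 720 200
```

View pics/p3.png

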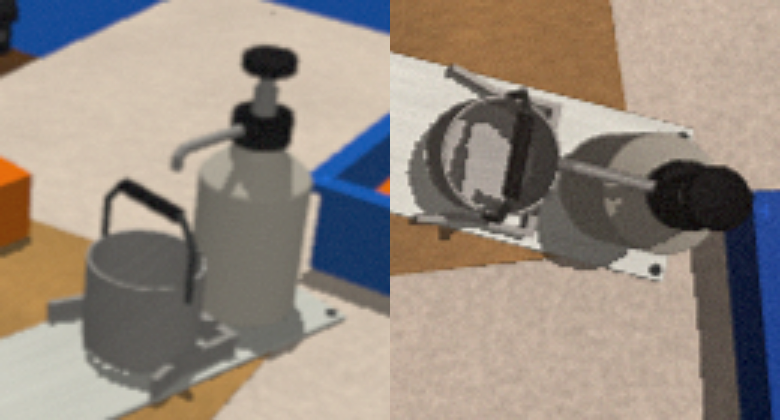

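The pot sits between the guides at the stop, under the spout, with its bar crosswise (top crop (523,105) to (510,195), as predicted). The plunger head at (722,197) also matches the prediction. Next I press.

Emit:
jog_arm(rows=[[[0.0294,0.0018,-0.0071,0],[0.0294,0.0018,-0.0071,0],[0.0392,-0.0003,0,0],[0.0392,-0.0003,0,0],[0.0392,-0.0003,0,0],[0.0392,-0.0003,0,0],[0.0392,-0.0003,0,0],[0.0392,-0.0003,0,0],[0.0392,-0.0003,0,0],[0.0392,-0.0003,0,0],[0,0,0.0225,0],[0,0,0.0225,0],[0,0,0,0],[0,0,0,0]]], claw=0)

```text
time_s: 25.68
tcp_pos: [0.4969, -0.209, 0.3273]
ee_rot: [[-0.239, -0.971, 0.002], [-0.971, 0.239, -0.001], [0.001, -0.002, -1.0]]
wrist_force: [-0.3, -0.4, 0.6]
gripper_width: 0.007
gripper_force: 0.0
```

```bash
python3 - <<'E'
from h import *
a,b=st(0,-.122)
plan([a,b,.318])
E
```

```text
1 rows of [-0.0044 -0.0007  0.0093]
t 25.675 tcp [ 0.4969 -0.209   0.3273] F [-0.3 -0.4  0.6] w 0.007450660501809804 0.0
```

Emit:
jog_arm(rows=[[[-0.003,0,0.003,0],[0,0,0.003,0],[0,0,0.003,0],[0,0,0.003,0],[0,0,0.003,0],[0,0,0.002,0],[0,0,0,0]]])

```text
time_s: 26.55
tcp_pos: [0.498, -0.2051, 0.3095]
ee_rot: [[-0.238, -0.971, 0.001], [-0.971, 0.238, -0.0], [-0.0, -0.001, -1.0]]
wrist_force: [-1.8, 2.2, 6.1]
gripper_width: 0.003
gripper_force: 2.8
```

Emit:
jog_arm(rows=[[[0,0,0.002,0],[0,0,0.002,0],[0,0,0.002,0],[0,0,0,0]]])

```text
time_s: 27.05
tcp_pos: [0.498, -0.2052, 0.304]
ee_rot: [[-0.238, -0.971, 0.001], [-0.971, 0.238, -0.0], [0.0, -0.001, -1.0]]
wrist_force: [-2.4, 2.6, 6.9]
gripper_width: 0.004
gripper_force: 3.7
```

Emit:
jog_arm(rows=[[[0,0,0.001,0],[0,0,0.001,0],[0,0,0,0]]])

```text
time_s: 27.42
tcp_pos: [0.498, -0.2052, 0.3022]
ee_rot: [[-0.238, -0.971, 0.001], [-0.971, 0.238, -0.0], [0.0, -0.001, -1.0]]
wrist_force: [-2.0, 2.8, 8.4]
gripper_width: 0.006
gripper_force: 4.0
```

Emit:
jog_arm(rows=[[[0,0,0.001,0],[0,0,0.001,0],[0,0,0,0]]])

```text
time_s: 27.8
tcp_pos: [0.498, -0.2051, 0.3021]
ee_rot: [[-0.238, -0.971, 0.002], [-0.971, 0.238, -0.001], [0.001, -0.002, -1.0]]
wrist_force: [-5.1, 5.5, 15.1]
gripper_width: 0.005
gripper_force: 7.5
```

Emit:
jog_arm(rows=[[[0,0,0,0],[0,0,-0.004,0],[0,0,-0.004,0],[0,0,-0.004,0],[0,0,-0.006,0],[0,0,-0.02,0],[0,0,-0.03,0],[-0.03,0,-0.01,0],[-0.05,0,0,0],[-0.05,0,0,0],[-0.05,0,0,0],[-0.05,0,0,0],[-0.05,0,0,0],[-0.05,0,0,0],[-0.04,0,0,0],[0,0,0,0],[0,0,0,0]]])

```text
time_s: 29.92
tcp_pos: [0.5862, 0.1538, 0.3762]
ee_rot: [[-0.239, -0.971, -0.001], [-0.971, 0.239, -0.001], [0.001, 0.001, -1.0]]
wrist_force: [0.2, -0.4, 0.4]
gripper_width: 0.007
gripper_force: 0.0
```

```bash
python3 - <<'E'
from h import *
S=capture('side');T=capture('top')
a=cv2.resize(S[110:290,230:490],None,fx=1.5,fy=1.5);b=cv2.resize(T[120:300,240:500],None,fx=1.5,fy=1.5)
cv2.imwrite('pics/p4.png',cv2.convertScaleAbs(np.hstack([a,b])[:,:,::-1],alpha=1.3))
plan()
for n,I in(('side',S),('top',T)):
    O_=cv2.imread(f"pics/{n[0].upper()}2.png")[:,:,::-1]
    d=cv2.absdiff(O_,I).max(2)
    print(n,'pot/station diff',(d[200:260,370:490]>40).sum() if n=='top' else (d[120:260,370:490]>40).sum())
E
```

```text
t 30.025 tcp [0.5862 0.153  0.3769] F [-0.   0.7  0.6] w 0.006690747010943272 0.0
side pot/station diff 0
top pot/station diff 0
```

View pics/p4.png

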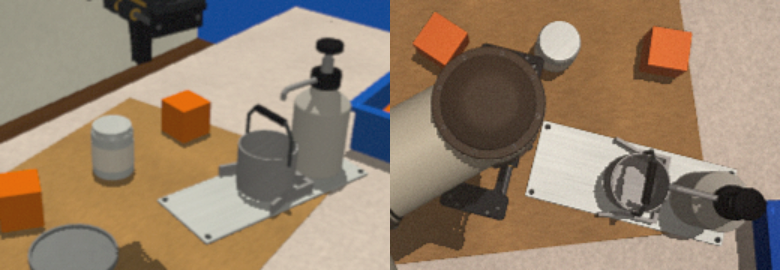

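The pot is home under the spout, the plunger is back up, and the blocks and tin are undisturbed. The arm is clear of everything.

```bash
python3 -c "
from station import *
print(finish_job())"
```

```text
the job is handed in; nothing more can be done
None
```

I handed the job in at about 30 s: the pot stands between the guides against the back stop, under the spout with its handle bar crosswise, the plunger was pressed to its stop and sprang back, and the blocks and tin were not touched.

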